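# Unlock the cylinder-head shuttle and slide it to its far stop

### The arm

A 7-joint arm with a two-finger parallel gripper is mounted at the origin on the work surface. World frame = base frame: x ahead of the robot, y to its left, z up, the work surface at z = 0. Lengths are in m, angles in rad, forces in N, time in s.
With the tool pointing down it reaches from about 0.4 to 0.925 m from the base axis. Payload 4.1 kg.
Tool frame: the origin (TCP) lies midway between the tips of the shut fingers; the grasp point (between the pads) lies 19 mm behind it; z points along the fingers, y is the line along which they close (so a half turn about z gives the same grasp; the last joint's range is limited). The gripper opens to 85 mm and grips with 20 to 120 N. Pads are 22 mm wide; open, the fingers measure 114 mm over their backs; the gripper's body (76 mm by 85 mm) begins 54 mm behind the grasp point. The pads swing forward as they close: fully open they stand 13 mm farther back than shut.
Start: joints at [-1.298, 0.398, 0.045, 1.537, -0.019, 1.207, -0.051], TCP at [0.236, 0.606, 0.231] pointing down, gripper open.
Joint ranges: [-2.82, 2.82], [-0.49, 2.23], [-1.37, 1.46], [0, 2.46], [-1.36, 4.5], [0.23, 2], [-2.94, 2.94]. Speed limits (rad/s): [2.57, 2.57, 3.14, 3.14, 3.14, 3.14, 3.14].

### API

Orientations are given as a unit quaternion [x, y, z, w].
In Python, from workcell import manip gives the robot as it stands. The module is installed in compiled form; this text tells all that it offers.
- The arm moves only by the tool move_arm, never from a script. Its argument "series" is one flat list of numbers, 4 for each row, row after row: the shift along the world's x, y, z in m, then the turn about the world's z in degrees. A call has 1 to 12 rows; each row is the pose to reach, as a shift and turn from the pose commanded when the call began; what a row does not reach only later rows make up. A row lasts 1/10 s, in which the tool goes at most 50 mm and 8.59 degrees, less where a joint would pass 70% of its speed; a pose out of reach is approached as far as the arm can. A call with a gripper value outside its range is refused whole. "jaw" is the opening, from -1 (shut) to 1 (fully open), so that 0 is half open, set as the call begins (left out, the last holds). The fingers move at their own pace and stop on an object; "newtons" is the grip in N (left out, the last holds). Time passes only in rows, so rows that repeat a pose let the fingers close. It gives the time, the measured TCP pose, the force, the opening and the grip force at its end, in the units of the state.
- manip.sense(): the state, without advancing time (a new reading comes with each control period).
- manip.snapshot(name): name is "side" or "top"; returns the picture (400x640x3 uint8, red, green, blue); there is no depth.
- manip.camera_model(name): a dict with "fx", "fy", "cx", "cy" (pixels), "position" and "rotation" of the camera in the world. Camera axes: x right, y down, z forward; pixel columns grow to the right and rows downward; lengths in m; the calibration is good to about 2 mm. A picture is of the moment at which its call begins. camera_model takes no time and is no camera call.
- manip.hand_in(): hands the job in; it is judged then, once.
The state is a dict: "clock": time; "joint_positions": joint angles; "dq": joint speeds; "effort": joint torques, N m; "eef_pos": TCP position; "tool_rot": TCP orientation; "ft_force": force on the tool from outside, world axes, zero at the start; "wrist_torque": the same for the moment, N m; "gripper_width": finger opening in m; "finger_force": force on a finger pad.
Only numpy, scipy, OpenCV 4.12 (cv2) and the standard library are available. Lean on these libraries where they do the work, as an engineer would, in place of code of your own. Each camera call takes 0.05 s, during which the arm holds its last target. There are 200 camera calls.

### The job

Two sliding stations stand on the engine-rebuild bench, each with a shuttle locked by a spring pin with a T-handle. At the station that carries the square finned cylinder head, pull the T-handle up, give it a quarter turn and let it down into the shallow rest notch so that the pin stays out; then slide that shuttle fully home against the far stop of its rails and leave the pin parked out. Leave the pin of the other station, with the round finned barrel, alone.

Things in the scene. Friction and masses are not known exactly. Their poses are not given: they have to be found in the camera images.
- pin_handle (a point): Centre of the black T-bar (60 along own x, 12 wide, 14 mm high) on the spring pin at the square head's station. Locked: parallel to the rails, 37 mm above lock_block, stem below. Pulls up 28 mm at most, 7 N growing to 15 N, springs back; turns either way, to 108 deg, only when raised over 18 mm (22-25 is best). Let down when turned 90 deg (+-15) it rests in the notch, 14 mm above locked.
- lock_block (a point): Centre of the top, 66 mm above the bench, of that station's fixed steel block (40 x 40 mm) round the pin. x: along the rails to the far stop (roughly away from the robot), z up; rails' middle at y = -100 mm. A deep slot along x holds the pin's cross bar when locked; the wide notch along y, 4 mm deep, is the rest notch. A column 6 mm higher stands at y = 22 to 42 mm.
- shuttle_grip (a point): On the axis of the upright black post (18 mm diameter) of the shuttle with the square finned head (90 x 86 mm, top 100 mm above the bench), 18 mm below the post's top, 48 mm above the shuttle plate. Locked: x -55, y -120 mm from lock_block; the head begins 40 mm further along x. With the pin out it slides 110 mm along lock_block's +x (friction 3 N) to the far stop, x +55, and stays.
- other_pin_handle (a point): The same point on the identical T-handle of the other station, whose shuttle carries a round finned barrel (90 mm diameter). To be left alone.

How it is judged:
On the way:
1. the pin of the head's station is parked in its rest notch, pulled out and turned crosswise, while its shuttle is still at the start (z of pin_handle in the frame of lock_block between 0.047 and 0.0535 m and angle between the x axis of pin_handle and the x axis of lock_block, either way round above 1.1 rad and x of shuttle_grip in the frame of lock_block below -0.035 m), for 0.3 s.
At the end, for the whole second after the job is handed in: The head's shuttle stands within 12 mm of its far stop, and its spring pin is still parked in the rest notch: 10 to 16 mm above its locked height and turned to within 27 degrees of crosswise to the rails (z of pin_handle in the frame of lock_block between 0.047 and 0.0535 m and angle between the x axis of pin_handle and the x axis of lock_block, either way round above 1.1 rad and x of shuttle_grip in the frame of lock_block above 0.043 m); the robot touches nothing.
It fails at once if the pin of the other station is pulled (its handle moves more than 8 mm) (distance of other_pin_handle from where it was at the start of the episode above 0.008 m).
It also fails if it takes over 45 s, if anything falls off the work surface, if the arm or the gripper's body presses on something with over 40 N, if the wrist force passes 120 N, or if a joint passes its speed limit or range.

## Working session

There is one attempt and no reset: what is moved stays moved. The work goes in short steps, Python scripts to look and compute and a tool call to move; the robot and the scene stay as the last step left them, time stands still between calls to the robot, and variables do not carry over. Pictures are saved under pics/ and viewed, at most 10 in all, crops included, and the job is handed in when it is done.

Besides the shell and the picture viewer there is one more tool, called by a JSON object that holds its "method" and its "body", one argument or row to a line. move_arm: Moves the arm, as the interface text tells. Its arguments: {"type":"object","properties":{"series":{"type":"array","items":{"type":"number"}},"jaw":{"type":"number"},"newtons":{"type":"number"}},"required":["series"]}

```bash
mkdir -p pics; python3 - <<'E'
from workcell import manip
import cv2
for n in("side","top"):
    cv2.imwrite(f"pics/{n}0.png",manip.snapshot(n)[:,:,::-1]); print(n,manip.camera_model(n))
print(manip.sense())
E
```

```text
side {'fx': 416.7389203761401, 'fy': 416.7389203761401, 'cx': 323.5972562939448, 'cy': 195.41112519563606, 'position': array([0.50573732, 0.68445074, 0.83675223]), 'rotation': array([-0.02426858,  0.92844005, -0.3701895 ,  0.01923141])}
top {'fx': 477.86712337156695, 'fy': 477.86712337156695, 'cx': 320.7513338525626, 'cy': 204.6758214083351, 'position': array([0.48357313, 0.00609955, 1.17001485]), 'rotation': array([-0.70524866,  0.70849756, -0.02279045,  0.01166757])}
{'clock': 0.1, 'joint_positions': array([-1.2979911 ,  0.39913695,  0.04501488,  1.53774222, -0.01872264,
        1.20692907, -0.05071146]), 'dq': array([ 0.00031006, -0.00057629,  0.00014651, -0.00379195,  0.00082261,
        0.00263459, -0.00062918]), 'effort': array([ 3.49648079e-03, -4.76255322e+01,  1.37020335e+00, -2.54951012e+01,
        1.19506120e-02,  4.96573761e-03,  7.94150111e-06]), 'eef_pos': array([0.23589319, 0.6050687 , 0.23035994]), 'tool_rot': array([ 1.84778334e-01,  9.82779814e-01, -8.89217036e-04, -1.18826807e-04]), 'ft_force': array([ 0.7156892 , -0.74397618,  0.59011425]), 'wrist_torque': array([-0.04011044, -0.01493466, -0.04574978]), 'finger_force': 0.0, 'gripper_width': 0.0847394991943511}
```

View pics/side0.png

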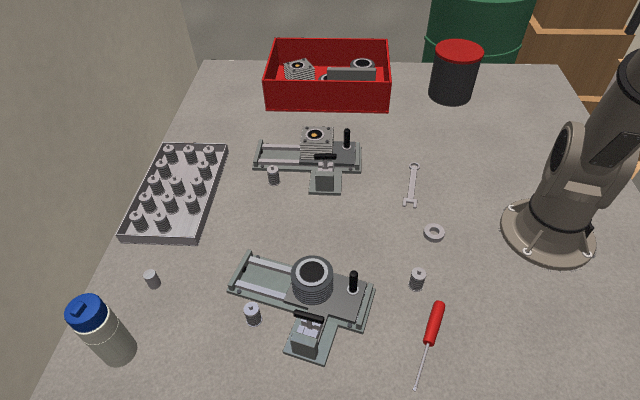

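View pics/top0.png

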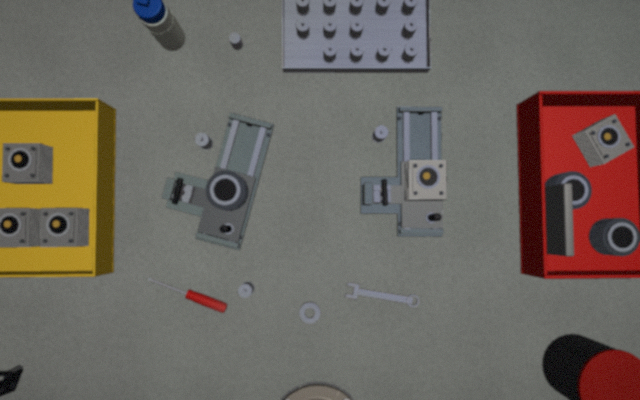

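The square head is on the right station: in the top view its T-bar is near (384,192), post near (434,217); in the side view the T-bar is near (324,156), post near (347,138). I'll zoom in on both.

```bash
python3 - <<'E'
import cv2,numpy as np
a=cv2.imread("pics/top0.png")[95:245,350:455]; b=cv2.imread("pics/side0.png")[115:200,245:370]
a=cv2.resize(a,None,fx=4,fy=4,interpolation=cv2.INTER_CUBIC)   # 420x600
cv2.imwrite("pics/ca.png",a)
b=cv2.resize(b,None,fx=6,fy=6,interpolation=cv2.INTER_CUBIC)
cv2.imwrite("pics/cb.png",b)
E
```

```text
(no output)
```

View pics/ca.png

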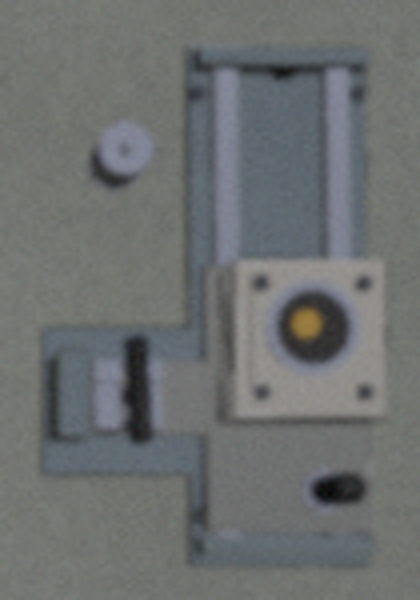

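View pics/cb.png

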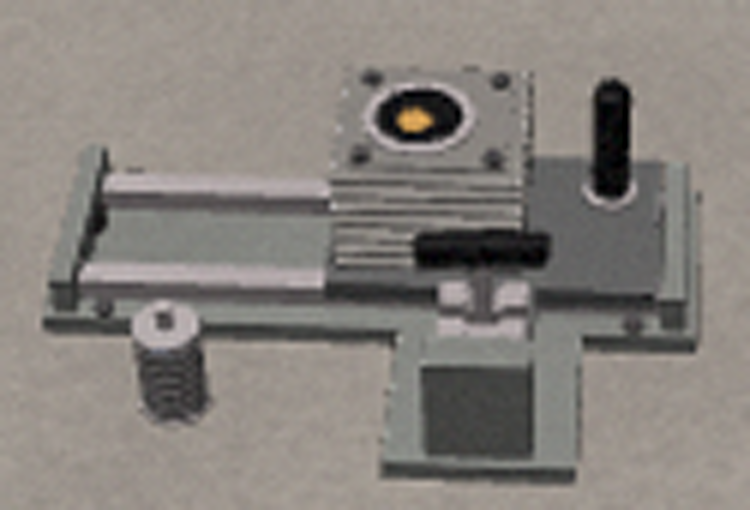

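The top crop shows the T-bar centred at about (138,389), parallel to the rails, and the post's top disc at (352,488). In the side crop the bar centre is about (482,249) and the post top (613,86). Next I triangulate, with the rail and end-stop corners for yaw.

```bash
cat >h.py <<'E'
import numpy as np
from scipy.spatial.transform import Rotation as R
from workcell import manip
def ray(n,uv):
    c=manip.camera_model(n); d=np.array([(uv[0]-c["cx"])/c["fx"],(uv[1]-c["cy"])/c["fy"],1])
    return c["position"],R.from_quat(c["rotation"]).apply(d/np.linalg.norm(d))
def tri(t,s):
    A=np.zeros((3,3));b=np.zeros(3);L=[ray("top",t),ray("side",s)]
    for p,d in L:
        M=np.eye(3)-np.outer(d,d);A+=M;b+=M@p
    x=np.linalg.solve(A,b); return x,[np.linalg.norm(np.cross(x-p,d))*1e3 for p,d in L]
def onz(n,uv,z):
    p,d=ray(n,uv); return p+d*(z-p[2])/d[2]
E
cat >m.py <<'E'
from h import *
T=lambda u,v:((u+.5)/4-.5+350,(v+.5)/4-.5+95)
S=lambda u,v:((u+.5)/6-.5+245,(v+.5)/6-.5+115)
np.set_printoptions(precision=4,suppress=True)
bar=tri(T(138,389),S(482,249)); print("bar",bar)
print("post top",tri(T(352,488),S(613,86)))
print("bar far",tri(T(137,338),S(415,250)),"near",tri(T(141,440),S(549,250)))
# head top corners bolts
print("bolts",tri(T(262,283),S(360,158)),tri(T(262,392),S(493,160)),tri(T(364,284),S(372,78)),tri(T(365,392),S(500,81)))
# left edges of base plate: (189,48)-(189,565); block base (42,328)-(42,472)
a,b=onz("top",T(189,52),.01),onz("top",T(190,562),.01);print("edge yaw",np.degrees(np.arctan2(*(a-b)[[1,0]])),a,b)
for q in [(227,80),(228,258)],[(338,80),(341,258)],[(42,328),(42,472)]:
    a,b=onz("top",T(*q[0]),.02),onz("top",T(*q[1]),.02);print("yaw",np.degrees(np.arctan2(*(a-b)[[1,0]])),a)
print("near column",tri(T(52,350),S(421,367)),tri(T(52,438),S(533,367)))
E
python3 m.py
```

```text
bar (array([ 0.5643, -0.1529,  0.1044]), [np.float64(0.6818612379855948), np.float64(0.6818612379856711)])
post top (array([ 0.5086, -0.2723,  0.1045]), [np.float64(0.9247901428378521), np.float64(0.9247901428379297)])
bar far (array([ 0.5937, -0.1529,  0.1028]), [np.float64(1.1933799899522788), np.float64(1.1933799899522992)]) near (array([ 0.5352, -0.1544,  0.1036]), [np.float64(0.1282271573094801), np.float64(0.12822715730931047)])
bolts (array([ 0.6254, -0.2255,  0.0952]), [np.float64(1.0496676606165216), np.float64(1.0496676606165787)]) (array([ 0.5631, -0.2242,  0.097 ]), [np.float64(0.9183655865569313), np.float64(0.9183655865570617)]) (array([ 0.6244, -0.2828,  0.098 ]), [np.float64(1.2318489257312017), np.float64(1.2318489257313034)]) (array([ 0.5629, -0.2822,  0.0984]), [np.float64(0.9598385057409452), np.float64(0.9598385057407849)])
edge yaw -0.6199467200331833 [ 0.7785 -0.2009  0.01  ] [ 0.4653 -0.1975  0.01  ]
yaw -0.46769958833130126 [ 0.7586 -0.2221  0.02  ]
yaw 0.008843426043599185 [ 0.7586 -0.29    0.02  ]
yaw -0.5156598734020827 [ 0.6072 -0.1078  0.02  ]
near column (array([ 0.5892, -0.1081,  0.074 ]), [np.float64(0.5928103744210512), np.float64(0.5928103744210809)]) (array([ 0.5391, -0.1073,  0.0766]), [np.float64(1.3388558622630777), np.float64(1.3388558622631106)])
```

{"method": "move_arm", "body": {
  "series": [0.05,-0.04,0,-8,0.08,-0.08,0,-16,0.1,-0.12,0,-24,0.12,-0.16,0,-32,0.14,-0.2,0,-40,0.16,-0.24,0,-48,0.18,-0.28,0,-56,0.2,-0.32,0,-64,0.22,-0.36,0,-72,0.24,-0.4,0,-80,0.24,-0.4,0,-80,0.24,-0.4,0,-80],
  "jaw": 0,
  "newtons": 60
}}

```text
clock: 1.3
eef_pos: [0.4763, 0.2045, 0.2311]
tool_rot: [0.774, 0.633, -0.0, -0.0]
ft_force: [-0.6, 0.7, 0.1]
gripper_width: 0.0429
finger_force: 0.0
```

{"method": "move_arm", "body": {
  "series": [0.01,-0.035,0,-8,0.02,-0.07,0,-16,0.03,-0.105,0,-24,0.04,-0.14,0,-32,0.05,-0.18,0,-40,0.06,-0.22,0,-48,0.07,-0.26,0,-56,0.08,-0.3,0,-64,0.088,-0.34,-0.02,-72,0.088,-0.357,-0.04,-79,0.088,-0.357,-0.06,-79,0.088,-0.357,-0.06,-79]
}}

```text
clock: 2.5
eef_pos: [0.5625, -0.1491, 0.1681]
tool_rot: [1.0, -0.002, -0.003, -0.001]
ft_force: [0.2, -0.5, -0.2]
gripper_width: 0.0424
finger_force: 0.0
```

```bash
python3 - <<'E'
from workcell import manip
import cv2
s=manip.sense();print(s["eef_pos"],s["tool_rot"],s["joint_positions"],s["ft_force"])
b=manip.snapshot("side")[60:200,220:420,::-1]
cv2.imwrite("pics/s1.png",cv2.resize(b,None,fx=4,fy=4,interpolation=cv2.INTER_CUBIC))
E
```

```text
[ 0.56245489 -0.14909906  0.16806736] [ 9.99993171e-01 -1.52585459e-03 -3.27131360e-03 -7.92933049e-04] [-0.43760222  0.45278053  0.82432025  1.7872244  -0.37344212  1.07291239
 -1.05293941] [ 0.15241894 -0.47612778 -0.22310086]
```

View pics/s1.png

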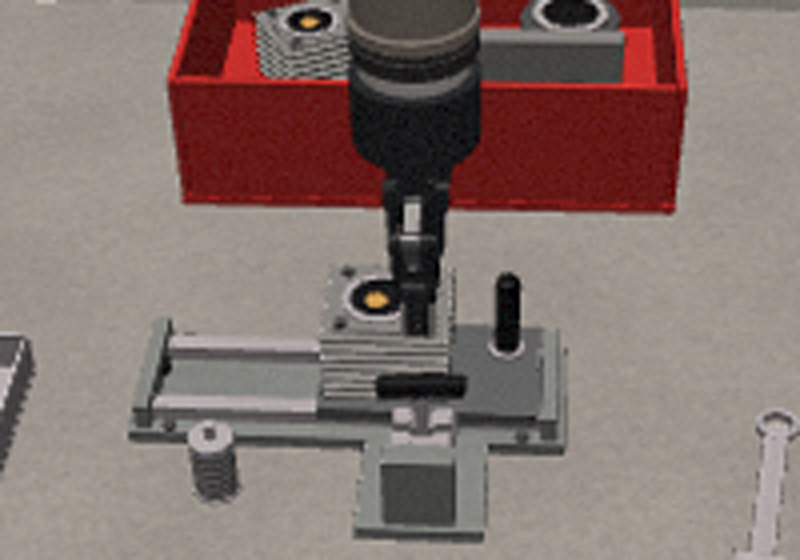

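The T-bar at (421,386) sits below the open fingers and all is clear. Now I descend.

{"method": "move_arm", "body": {
  "series": [0,0,-0.015,0,0,0,-0.03,0,0,0,-0.04,0,0,0,-0.05,0,0,0,-0.05,0,0,0,-0.05,0]
}}

```text
clock: 3.15
eef_pos: [0.5641, -0.1515, 0.1213]
tool_rot: [1.0, -0.003, -0.0, 0.0]
ft_force: [0.2, -0.1, 1.4]
gripper_width: 0.0429
finger_force: 0.0
```

{"method": "move_arm", "body": {
  "series": [0,-0.001,-0.012,0,0,-0.001,-0.024,0,0,-0.001,-0.033,0,0,-0.001,-0.033,0,0,-0.001,-0.033,0]
}}

```text
clock: 3.65
eef_pos: [0.5639, -0.1524, 0.088]
tool_rot: [1.0, -0.003, -0.0, 0.0]
ft_force: [0.5, -0.3, 0.6]
gripper_width: 0.0428
finger_force: 0.0
```

{"method": "move_arm", "body": {
  "series": [0,0,0,0,0,0,0,0,0,0,0,0,0,0,0,0,0,0,0,0,0,0,0,0,0,0,0,0,0,0,0,0],
  "jaw": -1,
  "newtons": 70
}}

```text
clock: 4.45
eef_pos: [0.5644, -0.153, 0.089]
tool_rot: [1.0, -0.003, 0.0, 0.0]
ft_force: [-0.8, -1.3, 6.5]
gripper_width: 0.0102
finger_force: 69.4
```

{"method": "move_arm", "body": {
  "series": [0,0,0.005,0,0,0,0.01,0,0,0,0.015,0,0,0,0.02,0,0,0,0.024,0,0,0,0.024,0,0,0,0.024,0]
}}

```text
clock: 5.15
eef_pos: [0.5643, -0.1529, 0.1106]
tool_rot: [1.0, -0.003, 0.0, 0.001]
ft_force: [6.1, -4.9, -14.2]
gripper_width: 0.0103
finger_force: 68.0
```

{"method": "move_arm", "body": {
  "series": [0,0,0.001,8,0,0,0.001,16,0,0,0.001,24,0,0,0.001,32,0,0,0.001,40,0,0,0.001,48,0,0,0.001,56,0,0,0.001,64,0,0,0.001,72,0,0,0.001,80,0,0,0.001,90,0,0,0.001,90]
}}

```text
clock: 6.35
eef_pos: [0.5638, -0.1526, 0.1112]
tool_rot: [0.708, 0.706, -0.001, 0.0]
ft_force: [5.5, -3.6, -14.7]
gripper_width: 0.0104
finger_force: 68.1
```

{"method": "move_arm", "body": {
  "series": [0,0,0,0,0,0,0,0,0,0,0,0]
}}

```text
clock: 6.65
eef_pos: [0.5638, -0.1526, 0.1111]
tool_rot: [0.709, 0.705, -0.001, 0.0]
ft_force: [5.0, -2.1, -14.4]
gripper_width: 0.0103
finger_force: 68.1
```

```bash
python3 - <<'E'
from workcell import manip
import cv2
s=manip.sense();print(s["eef_pos"],s["tool_rot"],s["ft_force"],s["wrist_torque"])
b=manip.snapshot("side")[60:200,220:420,::-1]
cv2.imwrite("pics/s2.png",cv2.resize(b,None,fx=4,fy=4,interpolation=cv2.INTER_CUBIC))
E
```

```text
[ 0.56384859 -0.1525793   0.11108122] [ 7.08919511e-01  7.05288983e-01 -6.98775247e-04  2.97983905e-04] [  4.99878682  -2.10424418 -14.3620885 ] [-0.74069366 -1.12730575  0.04920266]
```

View pics/s2.png

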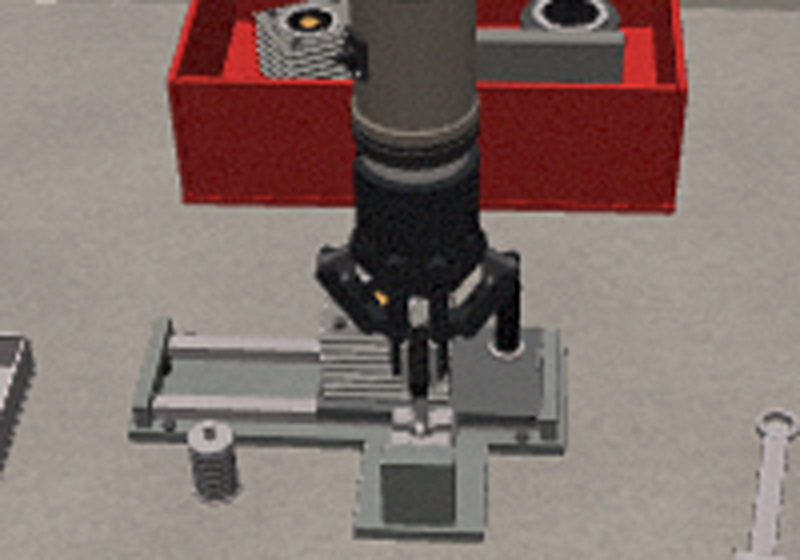

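The bar is now crosswise at (418,365), end-on to the camera and between the fingers. I lower it into the notch.

{"method": "move_arm", "body": {
  "series": [0,0,-0.003,0,0,0,-0.006,0,0,0,-0.009,0,0,0,-0.009,0,0,0,-0.009,0]
}}

```text
clock: 7.2
eef_pos: [0.5638, -0.1526, 0.1031]
tool_rot: [0.709, 0.705, -0.0, 0.0]
ft_force: [4.2, -2.8, -11.8]
gripper_width: 0.0104
finger_force: 68.5
```

{"method": "move_arm", "body": {
  "series": [0,0,-0.001,0,0,0,-0.002,0,0,0,-0.002,0]
}}

```text
clock: 7.5
eef_pos: [0.5639, -0.1525, 0.1028]
tool_rot: [0.709, 0.705, -0.0, -0.0]
ft_force: [0.8, -2.7, -0.9]
gripper_width: 0.0104
finger_force: 69.9
```

Force is gone, so it's resting in the notch. Release and lift.

{"method": "move_arm", "body": {
  "series": [0,0,0,0,0,0,0,0,0,0,0,0,0,0,0,0,0,0,0,0],
  "jaw": 0
}}

```text
clock: 8.0
eef_pos: [0.5642, -0.1521, 0.1025]
tool_rot: [0.709, 0.705, 0.0, -0.0]
ft_force: [-0.0, 0.1, -0.8]
gripper_width: 0.0428
finger_force: 0.0
```

{"method": "move_arm", "body": {
  "series": [0,0,0.02,0,0,0,0.04,0,0,0,0.06,0,0,0,0.08,0,0,0,0.08,0,0,0,0.08,0]
}}

```text
clock: 8.6
eef_pos: [0.5641, -0.1522, 0.1823]
tool_rot: [0.709, 0.705, 0.0, 0.0]
ft_force: [0.5, -1.3, 0.3]
gripper_width: 0.043
finger_force: 0.0
```

```bash
python3 - <<'E'
from workcell import manip
import cv2
s=manip.sense();print(s["eef_pos"],s["ft_force"],s["joint_positions"])
b=manip.snapshot("side")[60:200,220:420,::-1]
cv2.imwrite("pics/s3.png",cv2.resize(b,None,fx=4,fy=4,interpolation=cv2.INTER_CUBIC))
E
```

```text
[ 0.56408083 -0.1522499   0.18229074] [ 0.48907681 -1.25604554  0.28821032] [-0.14771972  0.34821931  0.42670247  1.76547583 -0.16274081  1.06229217
  0.3307216 ]
```

View pics/s3.png

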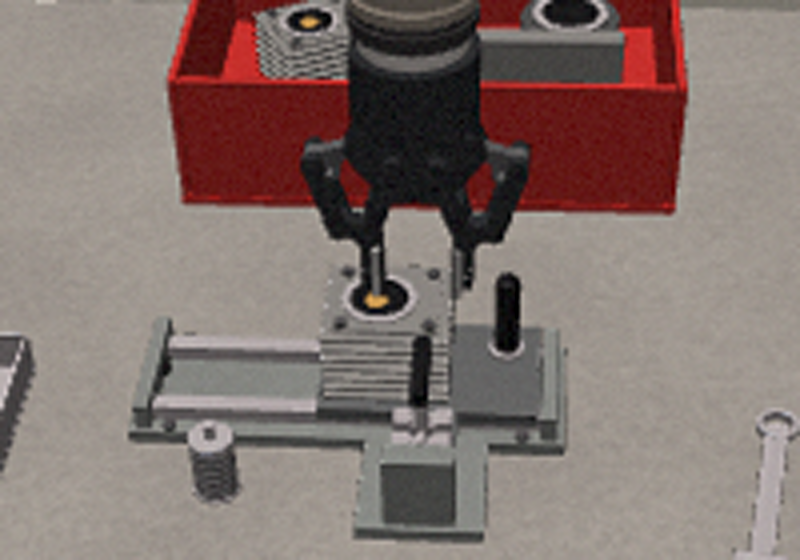

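Pin is parked crosswise (bar at (421,370)), with the fingers clear. Next, over to the post at about (0.509, -0.273), with the closing line across the rails.

{"method": "move_arm", "body": {
  "series": [-0.01,-0.02,0,-8,-0.02,-0.04,0,-16,-0.03,-0.06,0,-24,-0.04,-0.08,0,-32,-0.05,-0.1,0,-40,-0.055,-0.12,0,-48,-0.055,-0.12,0,-56,-0.055,-0.12,0,-64,-0.055,-0.12,0,-72,-0.055,-0.12,0,-80,-0.055,-0.12,0,-90,-0.055,-0.12,0,-90]
}}

```text
clock: 9.85
eef_pos: [0.5084, -0.2719, 0.1809]
tool_rot: [1.0, -0.003, -0.001, -0.0]
ft_force: [-0.0, 0.3, 0.4]
gripper_width: 0.0425
finger_force: 0.0
```

{"method": "move_arm", "body": {
  "series": [0,0,-0.02,0,0,0,-0.04,0,0,0,-0.055,0,0,0,-0.055,0,0,0,-0.055,0]
}}

```text
clock: 10.35
eef_pos: [0.509, -0.2726, 0.1272]
tool_rot: [1.0, -0.002, -0.0, 0.0]
ft_force: [0.5, 0.2, -0.1]
gripper_width: 0.0426
finger_force: 0.0
```

{"method": "move_arm", "body": {
  "series": [0,0,-0.02,0,0,0,-0.04,0,0,0,-0.055,0,0,0,-0.055,0,0,0,-0.055,0]
}}

```text
clock: 10.85
eef_pos: [0.5095, -0.2728, 0.0729]
tool_rot: [1.0, -0.003, 0.0, 0.0]
ft_force: [-0.4, -0.6, -0.7]
gripper_width: 0.0431
finger_force: 0.0
```

{"method": "move_arm", "body": {
  "series": [0,0,0,0,0,0,0,0,0,0,0,0,0,0,0,0,0,0,0,0,0,0,0,0],
  "jaw": -1,
  "newtons": 40
}}

```text
clock: 11.45
eef_pos: [0.5098, -0.2726, 0.0735]
tool_rot: [1.0, -0.003, 0.001, 0.0]
ft_force: [-0.5, 0.5, 6.4]
gripper_width: 0.0166
finger_force: 39.1
```

{"method": "move_arm", "body": {
  "series": [0.01,0,0,0,0.02,0,0,0,0.03,0,0,0,0.04,0,0,0,0.05,0,0,0,0.06,-0.001,0,0,0.07,-0.001,0,0,0.08,-0.001,0,0,0.09,-0.001,0,0,0.1,-0.001,0,0,0.1,-0.001,0,0,0.1,-0.001,0,0]
}}

```text
clock: 12.65
eef_pos: [0.6114, -0.2734, 0.0736]
tool_rot: [1.0, -0.002, 0.002, 0.001]
ft_force: [3.7, 0.7, 4.2]
gripper_width: 0.0168
finger_force: 39.8
```

{"method": "move_arm", "body": {
  "series": [0.003,0,0,0,0.006,0,0,0,0.009,0,0,0,0.012,0,0,0,0.012,0,0,0]
}}

```text
clock: 13.15
eef_pos: [0.6198, -0.2735, 0.0735]
tool_rot: [1.0, -0.003, -0.001, -0.001]
ft_force: [-3.8, 1.5, 10.1]
gripper_width: 0.0163
finger_force: 40.5
```

{"method": "move_arm", "body": {
  "series": [0,0,0,0,0,0,0,0,0,0,0,0,0,0,0,0,0,0,0,0],
  "jaw": 0
}}

```text
clock: 13.65
eef_pos: [0.6209, -0.2733, 0.072]
tool_rot: [1.0, -0.003, -0.0, 0.0]
ft_force: [-0.2, 0.3, -0.3]
gripper_width: 0.0427
finger_force: 0.0
```

{"method": "move_arm", "body": {
  "series": [0,0,0.02,0,0,0,0.04,0,0,0,0.07,0,0,0,0.11,0,0,0,0.15,0,0,0,0.15,0,0,0,0.15,0]
}}

```text
clock: 14.35
eef_pos: [0.6215, -0.2737, 0.2234]
tool_rot: [1.0, -0.003, 0.001, 0.0]
ft_force: [-0.7, -0.7, -0.2]
gripper_width: 0.0425
finger_force: 0.0
```

```bash
python3 - <<'E'
from workcell import manip
import cv2
b=manip.snapshot("side")[60:200,220:420,::-1]
cv2.imwrite("pics/s4.png",cv2.resize(b,None,fx=4,fy=4,interpolation=cv2.INTER_CUBIC))
E
```

```text
(no output)
```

View pics/s4.png

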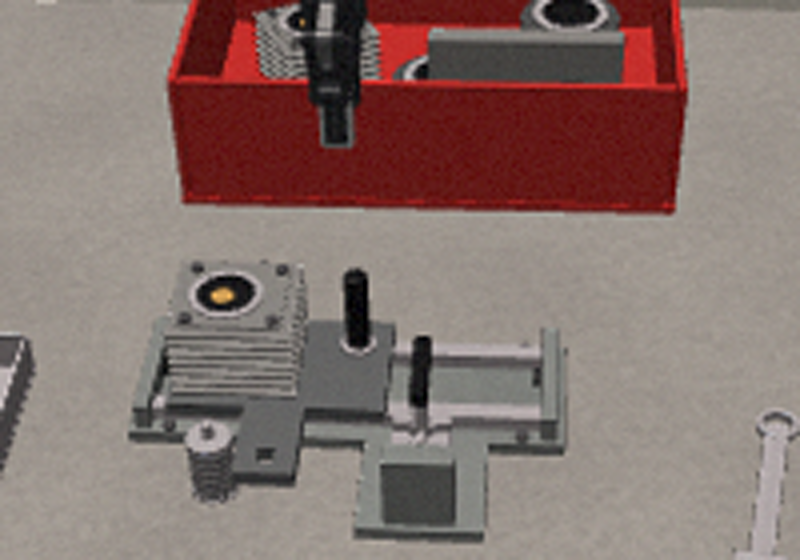

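The shuttle is home at the far stop (head edge at about (160,370)), the pin is still crosswise at (421,370), and the gripper is clear.

```bash
python3 -c "
from workcell import manip
print(manip.hand_in())"
```

```text
the job is handed in; nothing more can be done
None
```

The square head's pin is parked crosswise in its rest notch, its shuttle is home against the far stop, the other station's pin was left alone, and the job was handed in at about 14 s (no verdict returned).

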